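# Lay the long laboratory clamp on its draining rest

## Robot

A 7-joint arm with a two-finger parallel gripper is mounted at the origin on the work surface. World frame = base frame: x ahead of the robot, y to its left, z up, the work surface at z = 0. Lengths are in m, angles in rad, forces in N, time in s.
With the tool pointing down it reaches from about 0.4 to 0.875 m from the base axis. Payload 19.3 kg.
Tool frame: the origin (TCP) lies midway between the tips of the shut fingers; the grasp point (between the pads) lies 19 mm behind it; z points along the fingers, y is the line along which they close (so a half turn about z gives the same grasp; the last joint's range is limited). The gripper opens to 85 mm and grips with 20 to 120 N. Pads are 22 mm wide; open, the fingers measure 114 mm over their backs; the gripper's body (76 mm by 85 mm) begins 54 mm behind the grasp point. The pads swing forward as they close: fully open they stand 13 mm farther back than shut.
Start: joints at [-1.285, 0.521, -0.036, 1.599, 0.021, 1.021, -0.113], TCP at [0.218, 0.586, 0.205] pointing down, gripper open.
Joint ranges: [-2.91, 2.91], [-0.3, 2.13], [-1.5, 1.42], [0.17, 2.43], [-1.26, 4.41], [0.16, 1.93], [-2.52, 2.52]. Speed limits (rad/s): [1.89, 1.89, 2.39, 2.39, 3.01, 3.01, 3.01].

## Interface

Orientations are given as a unit quaternion [w, x, y, z].
In Python, from bench import * gives the robot as it stands.
- The arm moves only by the tool carry_out, never from a script. Its argument "targets" is a list of rows, each a list of 3 entries, a list of its own where there are three numbers: the shift along the tool's x, y, z in mm, then the turn, a rotation vector about the tool's x, y, z in rad, then the gripper's target within -1 to 1 (fully open at 1, half-way at 0, shut at -1). In form: [[[x, y, z], [ax, ay, az], claw], ...]. A call has 1 to 12 rows; each row shifts and turns the commanded pose from where the row before left it, along the tool's axes as they then stand; what a row does not reach is not made up. A row lasts 1/8 s, in which the tool goes at most 62.5 mm and 10.7 degrees, less where a joint would pass 70% of its speed; a pose out of reach is approached as far as the arm can. A call with a gripper value outside its range is refused whole. The fingers move at their own pace and stop on an object; "grip_force" is the grip in N (left out, the last holds). Time passes only in rows, so rows that do not move let the fingers close. It gives the time, the measured TCP pose, the force, the opening and the grip force at its end, in the units of the state.
- read_state(): the state, without advancing time (a new reading comes with each control period).
- snapshot(name): name is "side" or "top"; returns (picture, depth): 384x512x3 uint8, red, green, blue; 384x512 float32, m along the optical axis (not along the pixel's ray), 0 where there is no reading.
- get_calibration(name): a dict with "camera_matrix" (3x3 intrinsics, pixels), "k1" (the pictures are not rectified: a ray, as slopes to the right and down, at radius r is drawn at 1 + k1 r^2 times it, then the intrinsics apply), "R" (3x3) and "t" (3): a world point X has camera coordinates R X + t. Camera axes: x right, y down, z forward; pixel columns grow to the right and rows downward; lengths in m; the calibration is good to about 2 mm. A picture is of the moment at which its call begins. get_calibration takes no time and is no camera call.
- finish_job(): hands the job in; it is judged then, once.
Trained networks look in the newest picture that a camera, given by its name, has taken for a name from the list of things; names that differ only in an ending like _2 or _b are one class to them, and where a whole thing is asked for, a point or a joint stands for the part that bears it (a point fixed in the world has none). Each returns a list of dicts, best first, with "score" (0 to 1); they miss things now and then, are a little off and sometimes report something else, mostly with a low value. They report only what shows in the picture. A call takes as long as a camera call.
- look_for(camera, name): "extent" ([left, top, right, bottom] in pixels, round what is visible of it).
- tip_of(camera, name): "at" ([column, row] in pixels: a listed point, or the origin of a listed thing).
The state is a dict: "t": time; "qpos": joint angles; "joint_velocities": joint speeds; "tau": joint torques, N m; "eef_pos": TCP position; "orientation": TCP orientation; "force": force on the tool from outside, world axes, zero at the start; "torque": the same for the moment, N m; "gripper_width": finger opening in m; "grasp_force": force on a finger pad.
Only numpy, scipy, OpenCV 4.12 (cv2) and the standard library are available. Lean on these libraries where they do the work, as an engineer would, in place of code of your own. Each camera call takes 0.05 s, during which the arm holds its last target. There are 200 camera calls.

## Task

Pick up the long clamp (not the short one) by its rod at its balance point, so that it hangs level, and lift it well clear of the bench. Then lower it into both notched posts of the draining rest, its jaw head out over the drip pan and a finger's breadth (15 mm) clear of the post beside the pan, and let go only once the rod lies in the notches. Do not disturb the short clamp.

Things in the scene. Friction and masses are not known exactly. Their poses are not given: they have to be found in the camera images.
- clamp_balance (a point): Balance point of the long clamp, on the axis of its bare aluminium rod (14 mm thick, 280 mm long), 65 mm from the rear face of its iron head, 215 mm from the knob; true balance varies up to 10 mm along the rod. x along the rod to the head, z up. The clamp lies on head and knob, this axis 21 mm above the bench. About 0.65 kg; gripped far from this point it hangs crooked.
- clamp_head (a point): Centre of the long clamp's dark iron jaw head (70 mm long, 44 to 46 mm wide, 42 mm high), on the rod's axis line, 100 mm from clamp_balance; same axes. At the rod's other end is a black knob 42 mm across and 16 mm thick; the whole clamp is 366 mm long.
- rest_seat (a point): Where the clamp's balance point belongs on the draining rest: on the rod's axis when it lies in the notches, 85 mm above the bench. x level along the notches to the drip pan, z up. Two aluminium posts, 10 mm thick, at x = +45 mm and x = -105 mm, each with a 90 degree V notch about 57 mm wide at its mouth, tops 107 mm above the bench. Nothing between them but a 10 mm thick base plate.
- rest_pan (a point): Centre of the floor of the rest's shallow square steel drip pan (90 by 90 mm, 22 mm high), 118 mm from rest_seat along x. The rest (dark base plate 205 by 90 mm, posts, pan) is one piece, fixed to the bench.
- short_clamp_balance (a point): Bystander, leave it alone: a short clamp of the same make, 166 mm long in all, 44 mm wide, lying on the bench between the long clamp and the rest. The point is on its rod 18 mm from its head, 21 mm above the bench; x along its rod to its head.

How it is judged:
On the way, in this order (a step that is already met when the one before it is completed fails the run):
1. the long clamp, gripped within 35 mm of its balance point along the rod, is held with that point more than 110 mm above the bench, level within 10 degrees, for half a second (height (world z) of clamp_balance above 0.11 m and angle between clamp_balance's own z axis and vertical below 0.175 rad and contact force between the fingers and clamp above 0.5 N and x of the grasp point in the frame of clamp_balance between -0.035 and 0.035 m), for 0.5 s.
2. still gripped, it is lowered into the notches of the rest, head over the pan (distance between clamp_balance and rest_seat below 0.02 m and x of clamp_head in the frame of rest_seat above 0.05 m and contact force between the fingers and clamp above 0.5 N and contact force between clamp and rest above 0.3 N), for 0.05 s.
At the end, for the whole second after the job is handed in: The long clamp lies still in both notches of the rest, its balance point within 20 mm of the seat point, its rod within 8 degrees of the line of the notches, its head out over the drip pan, and released (distance between clamp_balance and rest_seat below 0.02 m and angle between the x axis of clamp_balance and the x axis of rest_seat, either way round below 0.14 rad and x of clamp_head in the frame of rest_seat above 0.05 m and linear speed of clamp below 0.03 m/s); the robot touches nothing.
It fails at once if the short clamp is shifted by more than 20 mm (distance of short_clamp_balance from where it was at the start of the episode above 0.02 m).
It also fails if it takes over 45 s, if anything falls off the work surface, if the arm or the gripper's body presses on something with over 40 N, if the wrist force passes 120 N, or if a joint passes its speed limit or range.

## Working session

There is one attempt and no reset: what is moved stays moved. The work goes in short steps, Python scripts to look and compute and a tool call to move; the robot and the scene stay as the last step left them, time stands still between calls to the robot, and variables do not carry over. Pictures are saved under pics/ and viewed, at most 11 in all, crops included, and the job is handed in when it is done.

Besides the shell and the picture viewer there is one more tool, called after "Emit:" as name(argument=value, ...), one argument or row to a line, values as JSON. carry_out: Moves the arm, as the interface text tells. Its arguments: {"type":"object","properties":{"targets":{"type":"array"},"grip_force":{"type":"number"}},"required":["targets"]}

```bash
mkdir -p pics; cat > h.py <<'E'
from bench import *
import numpy as np, cv2
from scipy.spatial.transform import Rotation as Ro
def ray(cam,px):
    c=get_calibration(cam);K=np.array(c["camera_matrix"]);k=c["k1"]
    p=cv2.undistortPoints(np.array([[px]],float),K,np.array([k,0,0,0,0.]))[0,0]
    R=np.array(c["R"]);t=np.array(c["t"])
    return -R.T@t, R.T@np.array([p[0],p[1],1.])
def at_z(cam,px,z):
    o,d=ray(cam,px); return o+d*(z-o[2])/d[2]
def by_depth(cam,px,dep):
    o,d=ray(cam,px); return o+d*dep
def proj(cam,X):
    c=get_calibration(cam);rv=cv2.Rodrigues(np.array(c["R"],float))[0]
    return cv2.projectPoints(np.array([X],float),rv,np.array(c["t"],float),np.array(c["camera_matrix"],float),np.array([c["k1"],0,0,0,0.]))[0][0,0]
def tool():
    s=read_state(); q=s["orientation"]; return np.array(s["eef_pos"]),Ro.from_quat([q[1],q[2],q[3],q[0]])
E
cat > a.py <<'E'
from h import *
np.set_printoptions(precision=3,suppress=True)
for c in("top","side"):
    im,d=snapshot(c); cv2.imwrite(f"pics/{c}0.png",im[:,:,::-1]); np.save(c+"d.npy",d)
    for n,z in(("clamp_balance",.021),("clamp_head",.021),("rest_seat",.085),("rest_pan",.002),("short_clamp_balance",.021)):
        for r in tip_of(c,n)[:2]: print(c,n,round(r["score"],2),np.round(r["at"]),at_z(c,r["at"],z))
p,R=tool();print(p,R.as_matrix(),read_state()["t"])
E
python3 a.py
```

```text
top clamp_balance 0.75 [332. 223.] [ 0.531 -0.163  0.021]
top clamp_head 0.64 [336. 183.] [ 0.626 -0.174  0.021]
top rest_seat 0.71 [144. 222.] [0.528 0.254 0.085]
top rest_pan 0.96 [160. 175.] [0.647 0.247 0.002]
top short_clamp_balance 0.6 [264. 172.] [ 0.65  -0.006  0.021]
side clamp_balance 0.78 [294. 180.] [ 0.54  -0.179  0.021]
side clamp_balance 0.32 [185. 292.] [0.643 0.254 0.021]
side clamp_head 0.96 [261. 175.] [ 0.634 -0.168  0.021]
side rest_seat 0.87 [240. 288.] [0.526 0.254 0.085]
side rest_pan 0.68 [186. 293.] [0.649 0.244 0.002]
side rest_pan 0.28 [294. 182.] [ 0.545 -0.195  0.002]
side short_clamp_balance 0.87 [231. 208.] [ 0.657 -0.01   0.021]
[0.218 0.586 0.205] [[-0.937  0.348  0.   ]
 [ 0.348  0.937  0.   ]
 [-0.     0.    -1.   ]] 0.6
```

View pics/top0.png

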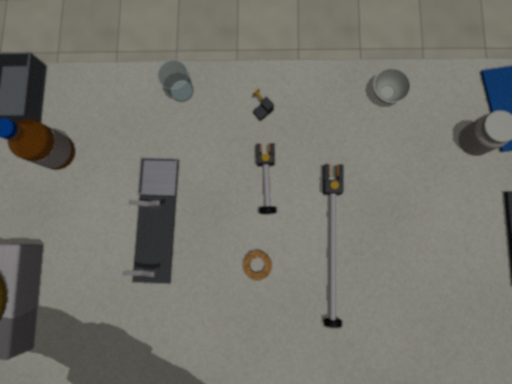

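View pics/side0.png

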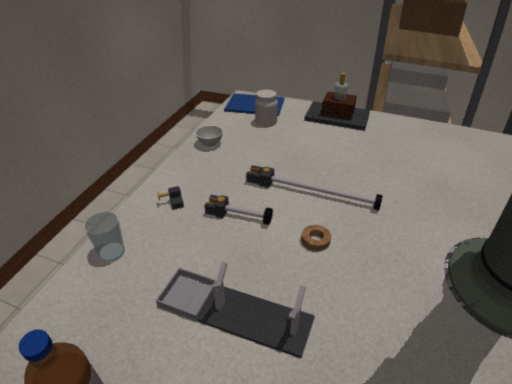

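The top view shows the long clamp with its head near (333,180) and its knob near (333,322). The short clamp runs from (265,155) to (267,210), and the rest has its pan at (160,177) and notched posts at rows ~203 and ~270. I'll enlarge both areas for better lines.

```bash
cat > b.py <<'E'
from h import *
im=cv2.imread("pics/top0.png")
a=cv2.resize(im[150:290,115:195],None,fx=4,fy=4,interpolation=cv2.INTER_CUBIC)
b=cv2.resize(im[155:335,305:365],None,fx=3.2,fy=3.2,interpolation=cv2.INTER_CUBIC)
o=np.zeros((580,560,3),np.uint8);o[:560,:320]=a;o[:576,340:532]=b
cv2.imwrite("pics/c1.png",o)
np.set_printoptions(precision=3,suppress=True)
g=im.astype(int).sum(2)
for r in range(205,312,15): print(r,g[r,322:346])
d=np.load("topd.npy"); print(d[205:310:15,322:346:3])
print(np.array([at_z("top",p,.021) for p in((333,180),(333,322),(333,200),(333,310))]))
E
python3 b.py
```

```text
205 [389 394 390 395 364 308 256 235 260 315 360 376 373 362 372 386 386 387
 385 385 380 377 377 375]
220 [387 391 395 392 377 321 266 243 261 319 358 381 375 364 373 384 393 385
 379 378 378 375 382 386]
235 [394 393 392 386 372 316 262 237 263 324 368 384 378 361 365 377 389 388
 384 385 380 380 380 378]
250 [386 385 387 372 317 265 242 235 264 326 362 383 375 361 368 380 380 384
 385 385 389 392 388 383]
265 [393 389 387 380 358 305 255 235 269 317 365 386 372 366 369 379 381 379
 385 390 391 388 383 381]
280 [385 378 379 377 362 311 253 235 269 324 368 383 374 366 373 382 383 386
 385 383 382 383 383 383]
295 [384 388 385 358 308 253 236 230 269 326 365 387 374 359 366 379 387 387
 380 380 377 383 380 382]
310 [387 383 383 380 357 304 249 234 270 328 369 385 374 357 369 379 382 383
 386 391 387 387 386 381]
[[0.895 0.897 0.896 0.871 0.867 0.895 0.894 0.895]
 [0.888 0.891 0.89  0.864 0.863 0.89  0.89  0.891]
 [0.884 0.885 0.882 0.859 0.856 0.886 0.884 0.884]
 [0.882 0.881 0.885 0.856 0.852 0.876 0.876 0.881]
 [0.875 0.876 0.875 0.848 0.848 0.876 0.873 0.   ]
 [0.871 0.869 0.868 0.84  0.842 0.868 0.871 0.867]
 [0.863 0.865 0.864 0.839 0.836 0.863 0.861 0.865]]
[[ 0.632 -0.168  0.021]
 [ 0.312 -0.161  0.021]
 [ 0.585 -0.167  0.021]
 [ 0.338 -0.162  0.021]]
```

View pics/c1.png

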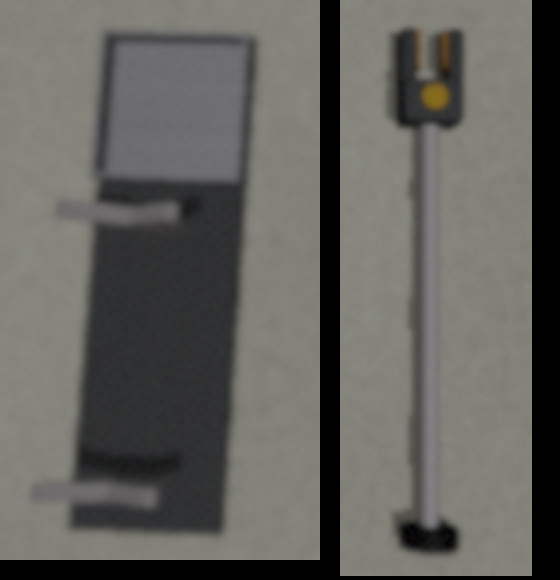

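The crop shows the head's rear edge at row ~194.4, the rod at column ~333 and the knob at rows ~320–325. The plate corners are near (132,282), (170.5,283), (139.5,195) and (175,195.5).

```bash
cat > c.py <<'E'
from h import *
np.set_printoptions(precision=4,suppress=True)
P=lambda n,u,v,z:print(n,at_z("top",(u,v),z))
P("headrear",332.9,194.4,.021);P("knobfront",332.7,319.5,.021)
f=lambda x,y:(115+x/4-.4,150+y/4-.4)
for n,x,y,z in(("plBL",69,528,.01),("plBR",222,532,.01),("plTL",99,180,.01),("plTR",243,182,.01),("panTL",105,33,.022),("panTR",256,38,.022),
 ("panRimBL",95,178,.022),("panRimBR",243,182,.022),("post1L",58,207,.107),("post1R",178,210,.107),("post2L",32,492,.107),("post2R",157,497,.107)):P(n,*f(x,y),z)
d=np.load("topd.npy")
# post tops from side + top depth
for c in("top","side"):
    d=np.load(c+"d.npy");pts=[]
    box=(190,290,110,195) if c=="top" else (255,345,195,315)
    for v in range(box[0],box[1]):
        for u in range(box[2],box[3]):
            if d[v,u]>0:
                X=by_depth(c,(u,v),d[v,u])
                if X[2]>.04:pts.append(X)
    pts=np.array(pts);print(c,len(pts))
    for m in(pts[:,0]>.5,pts[:,0]<=.5):
        q=pts[m];print(np.median(q,0),q.min(0),q.max(0));np.save(f"post_{c}_{int(q[0,0]>.5)}.npy",q)
        t=q[q[:,2]>.095];print(" top y hist",np.histogram(t[:,1],12))
print("cam",ray("top",(0,0))[0],ray("side",(0,0))[0])
E
python3 c.py
```

```text
headrear [ 0.5982 -0.1674  0.021 ]
knobfront [ 0.3177 -0.1606  0.021 ]
plBL [0.3941 0.2992 0.01  ]
plBR [0.3929 0.2095 0.01  ]
plTL [0.5981 0.2926 0.01  ]
plTR [0.5971 0.2053 0.01  ]
panTL [0.6856 0.2897 0.022 ]
panTR [0.6824 0.1979 0.022 ]
panRimBL [0.5976 0.2908 0.022 ]
panRimBR [0.5954 0.2023 0.022 ]
post1L [0.57   0.2798 0.107 ]
post1R [0.5686 0.2149 0.107 ]
post2L [0.421  0.2848 0.107 ]
post2R [0.4191 0.219  0.107 ]Traceback (most recent call last):
  File "c.py", line 16, in <module>
    X=by_depth(c,(u,v),d[v,u])
  File "h.py", line 12, in by_depth
    o,d=ray(cam,px); return o+d*dep
        ~~~^^^^^^^^
  File "h.py", line 5, in ray
    c=get_calibration(cam);K=np.array(c["camera_matrix"]);k=c["k1"]
ValueError: time passes only in moves, steps and waits
```

Emit:
carry_out(
  targets=[
    [[0,0,-25],[0,0,-0.166],1],
    [[0,0,-25],[0,0,-0.166],1],
    [[-30,-42,0],[0,0,0],1],
    [[-30,-42,0],[0,0,0],1],
    [[-30,-42,0],[0,0,0],1],
    [[-30,-42,0],[0,0,0],1],
    [[-30,-42,0],[0,0,0],1],
    [[-30,-42,0],[0,0,0],1],
    [[-30,-42,0],[0,0,0],1],
    [[-30,-42,0],[0,0,0],1],
    [[-30,-42,0],[0,0,0],1],
    [[0,0,0],[0,0,0],1],
  ],
  grip_force=80,
)

```text
t: 2.1
eef_pos: [0.4805, 0.1979, 0.2551]
orientation: [0.0, 0.015, 1.0, -0.0]
force: [-0.0, -0.0, 0.2]
gripper_width: 0.0855
grasp_force: 0.0
```

Emit:
carry_out(
  targets=[
    [[-8,-45,0],[0,0,0],1],
    [[-8,-45,0],[0,0,0],1],
    [[-8,-45,0],[0,0,0],1],
    [[-8,-45,0],[0,0,0],1],
    [[-8,-45,0],[0,0,0],1],
    [[-8,-45,0],[0,0,0],1],
    [[-8,-45,0],[0,0,0],1],
    [[-7,-47,0],[0,0,0],1],
    [[0,0,50],[0,0,0],1],
    [[0,0,50],[0,0,0],1],
    [[0,0,50],[0,0,0],1],
    [[0,0,0],[0,0,0],1],
  ],
)

```text
t: 3.6
eef_pos: [0.5312, -0.1608, 0.1026]
orientation: [-0.003, 0.012, 1.0, 0.001]
force: [0.2, 0.2, 1.2]
gripper_width: 0.0855
grasp_force: 0.0
```

```bash
cat > d.py <<'E'
from h import *
import sys
np.set_printoptions(precision=4,suppress=True)
n=sys.argv[1];p,R=tool();print(p,R.as_matrix().round(3).tolist())
box=[int(a) for a in sys.argv[3:7]];im,d=snapshot(sys.argv[2]);im=im[:,:,::-1].copy()
np.save("last.npy",d)
u0,v0,u1,v1=box
k=min(760/(u1-u0),560/(v1-v0));cv2.imwrite(f"pics/{n}.png",cv2.resize(im[v0:v1,u0:u1],None,fx=k,fy=k,interpolation=cv2.INTER_CUBIC));print("scale",k)
for nm in("clamp_balance","clamp_head"):
    for r in tip_of(sys.argv[2],nm)[:1]:print(nm,r)
print(read_state()["force"],read_state()["torque"],read_state()["gripper_width"],read_state()["t"])
E
python3 d.py s1 side 220 100 420 240
```

```text
[ 0.5312 -0.1608  0.1026] [[-1.0, 0.023, -0.005], [0.023, 1.0, 0.001], [0.005, 0.001, -1.0]]
scale 3.8
clamp_balance {'at': [294.4, 182.4], 'score': 0.66}
clamp_head {'at': [258.6, 174.7], 'score': 0.71}
[ 0.5408 -0.1519  0.9138] [-0.0155 -0.0404 -0.0395] 0.08537691201577906 3.75
```

View pics/s1.png

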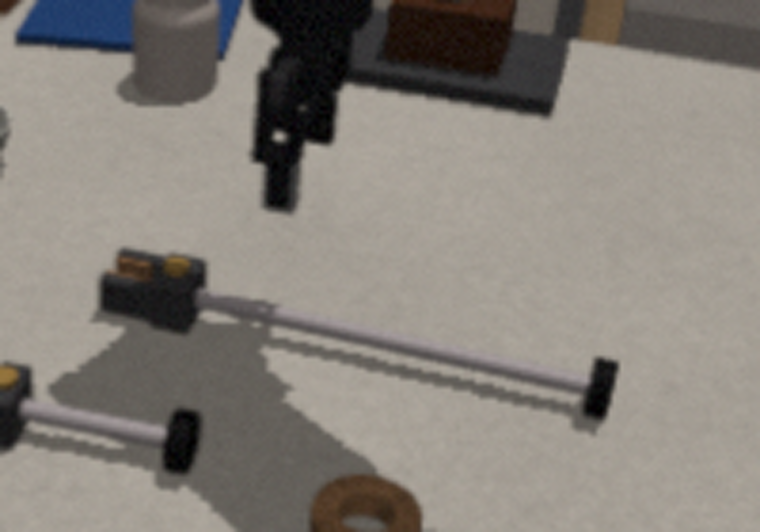

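The side view shows the gripper above the rod. The rod runs from the head's rear at about (272.6,179) to the knob at about (375,201).

```bash
python3 -c "
from h import *
print(at_z('side',(272.4,178.7),.021),at_z('side',(375,201.2),.021),proj('side',(.533,-.166,.021)))"
```

```text
[ 0.59775665 -0.16255305  0.021     ] [ 0.3192158  -0.15920425  0.021     ] [295.52401416 182.77307233]
```

Emit:
carry_out(
  targets=[
    [[-1,-5,20],[0,0,0],1],
    [[0,0,20],[0,0,0],1],
    [[0,0,0],[0,0,0],1],
  ],
)

```text
t: 4.12
eef_pos: [0.5343, -0.1669, 0.066]
orientation: [0.0, 0.012, 1.0, -0.0]
force: [-0.7, 0.1, -0.2]
gripper_width: 0.0855
grasp_force: 0.0
```

Emit:
carry_out(
  targets=[
    [[0,0,20],[0,0,0],1],
    [[0,0,20],[0,0,0],1],
    [[0,2,20],[0,0,0],1],
    [[0,0,0],[0,0,0],1],
    [[0,0,0],[0,0,0],-1],
    [[0,0,0],[0,0,0],-1],
    [[0,0,0],[0,0,0],-1],
    [[0,0,0],[0,0,0],-1],
    [[0,0,0],[0,0,0],-1],
    [[0,0,0],[0,0,0],-1],
    [[0,0,0],[0,0,0],-1],
    [[0,0,0],[0,0,0],-1],
  ],
)

```text
t: 5.62
eef_pos: [0.534, -0.1649, 0.005]
orientation: [0.0, 0.012, 1.0, -0.0]
force: [0.3, -0.3, -0.2]
gripper_width: 0.0004
grasp_force: 0.0
```

```bash
python3 d.py s2 side 220 100 420 240
```

```text
[ 0.534  -0.1649  0.005 ] [[-1.0, 0.024, 0.0], [0.024, 1.0, -0.0], [-0.0, -0.0, -1.0]]
scale 3.8
clamp_balance {'at': [290.8, 180.5], 'score': 0.85}
clamp_head {'at': [259.0, 173.7], 'score': 0.64}
[0.1306 0.1933 0.0458] [-0.0706 -0.0342  0.0093] -6.14485689660065e-05 5.775
```

View pics/s2.png

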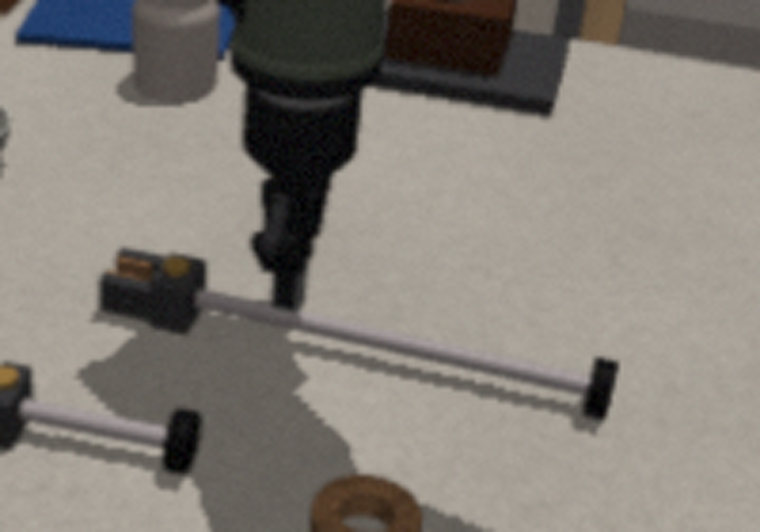

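```bash
cat > e.py <<'E'
from h import *
np.set_printoptions(precision=4,suppress=True)
print("tcp now",proj("side",(.534,-.165,.005)),"seen tip ~",(220+288/3.8,100+308/3.8))
for y in(-.04,0,.04):print("open tip",y,proj("side",(.5312,-.161+y,.1156)),"seen",(220+280/3.8,100+208/3.8))
d=np.load("last.npy")
c=get_calibration("side");K=np.array(c["camera_matrix"]);R=np.array(c["R"]);t=np.array(c["t"])
for v in range(166,188,2):
    for u in(293,296,299,):
        if d[v,u]>0:
            o,r=ray("side",(u,v));print(v,u,o+r*d[v,u])
print(at_z("side",(272.4,178.7),.021))
E
python3 e.py
```

```text
tcp now [294.7084 187.588 ] seen tip ~ (295.7894736842105, 181.05263157894737)
open tip -0.04 [301.8843 146.5623] seen (293.6842105263158, 154.73684210526315)
open tip 0 [297.9967 154.27  ] seen (293.6842105263158, 154.73684210526315)
open tip 0.04 [293.847  162.4918] seen (293.6842105263158, 154.73684210526315)
166 293 [ 0.5283 -0.102   0.118 ]
166 296 [ 0.5244 -0.1176  0.1089]
166 299 [ 0.5234 -0.148   0.0897]
168 293 [ 0.53   -0.1111  0.1058]
168 296 [ 0.5246 -0.1203  0.1011]
168 299 [ 0.5235 -0.1505  0.0818]
170 293 [ 0.5323 -0.1223  0.092 ]
170 299 [ 0.5239 -0.1545  0.0728]
172 293 [ 0.5345 -0.1333  0.078 ]
172 296 [ 0.5259 -0.1298  0.0824]
172 299 [ 0.5247 -0.1601  0.0626]
174 293 [ 0.5378 -0.1491  0.0603]
174 296 [ 0.5301 -0.1505  0.0613]
174 299 [ 0.5247 -0.1626  0.0544]
176 293 [ 0.5377 -0.1504  0.0531]
176 296 [ 0.5298 -0.1507  0.0548]
176 299 [ 0.5247 -0.1644  0.0468]
178 293 [ 0.5377 -0.1522  0.0453]
178 296 [ 0.5298 -0.1526  0.047 ]
178 299 [ 0.524  -0.1634  0.041 ]
180 293 [ 0.5372 -0.1516  0.0393]
180 296 [ 0.529  -0.1511  0.0417]
180 299 [ 0.5334 -0.2105 -0.0006]
182 293 [ 0.5387 -0.1599  0.0265]
182 296 [ 0.5301 -0.1579  0.03  ]
182 299 [ 0.5233 -0.1647  0.027 ]
184 293 [ 0.5377 -0.157   0.022 ]
184 296 [ 0.5299 -0.1591  0.0225]
184 299 [ 0.5213 -0.157   0.0262]
186 293 [ 0.5417 -0.1763  0.0003]
186 296 [ 0.5286 -0.1553  0.0188]
186 299 [ 0.521  -0.158   0.0189]
[ 0.5978 -0.1626  0.021 ]
```

The view shows the shut fingers ending at crop (288,308), just above the rod. Depth puts the real tips at z≈0.035, about 30 mm higher than the reported TCP. I'll reopen, go lower by sight and watch the force.

Emit:
carry_out(
  targets=[
    [[0,0,0],[0,0,0],1],
    [[0,0,0],[0,0,0],1],
    [[0,0,0],[0,0,0],1],
    [[0,0,0],[0,0,0],1],
    [[0,0,0],[0,0,0],1],
    [[0,0,0],[0,0,0],1],
    [[0,0,8],[0,0,0],1],
    [[0,0,8],[0,0,0],1],
    [[0,0,4],[0,0,0],1],
    [[0,0,0],[0,0,0],1],
  ],
)

```text
t: 7.02
eef_pos: [0.5337, -0.1649, -0.0155]
orientation: [-0.0, 0.012, 1.0, 0.0]
force: [0.4, 0.0, 0.8]
gripper_width: 0.0856
grasp_force: 0.0
```

```bash
python3 d.py s3 side 260 130 340 190; python3 -c "
from h import *
p,R=tool()
for y in(-.045,.045):print('open tip if TCP true',proj('side',(p[0],p[1]+y,p[2]+.013)),' if +30mm',proj('side',(p[0],p[1]+y,p[2]+.043)))
d=np.load('last.npy')
for v in range(172,200,2):
  for u in(289,292):
    if d[v,u]>0:
      o,r=ray('side',(u,v));print(v,u,(o+r*d[v,u]).round(3))
"
```

```text
[ 0.5337 -0.1649 -0.0155] [[-1.0, 0.024, -0.001], [0.024, 1.0, 0.0], [0.001, 0.0, -1.0]]
scale 9.333333333333334
clamp_balance {'at': [296.1, 180.0], 'score': 0.71}
clamp_head {'at': [257.8, 174.9], 'score': 0.75}
[ 0.0859 -0.9055  0.7399] [ 0.0085 -0.0036  0.0007] 0.08522373180154538 7.175
open tip if TCP true [298.71340326 180.40299301]  if +30mm [299.43966872 171.74721032]
open tip if TCP true [290.06763875 199.36374028]  if +30mm [290.68997801 190.46713631]
172 289 [ 0.535 -0.092  0.105]
172 292 [ 0.528 -0.093  0.107]
174 289 [ 0.535 -0.095  0.097]
174 292 [ 0.527 -0.093  0.101]
176 289 [ 0.542 -0.123  0.071]
176 292 [ 0.527 -0.093  0.094]
178 289 [ 0.537 -0.107  0.077]
178 292 [ 0.526 -0.092  0.089]
180 289 [ 0.534 -0.094  0.08 ]
180 292 [ 0.526 -0.094  0.082]
182 289 [ 0.533 -0.09   0.077]
182 292 [ 0.525 -0.09   0.079]
184 289 [ 0.537 -0.109  0.056]
184 292 [ 0.525 -0.093  0.071]
186 289 [ 0.537 -0.11   0.05 ]
186 292 [ 0.529 -0.109  0.052]
188 289 [ 0.536 -0.108  0.044]
188 292 [ 0.528 -0.108  0.046]
190 289 [ 0.536 -0.11   0.037]
190 292 [ 0.528 -0.107  0.041]
192 289 [ 0.538 -0.117  0.024]
192 292 [ 0.528 -0.11   0.032]
194 289 [ 0.543 -0.14  -0.001]
194 292 [ 0.535 -0.143 -0.001]
196 289 [ 0.54  -0.132 -0.001]
196 292 [ 0.533 -0.135 -0.002]
198 289 [ 0.538 -0.125 -0.002]
198 292 [ 0.531 -0.128 -0.002]
```

View pics/s3.png

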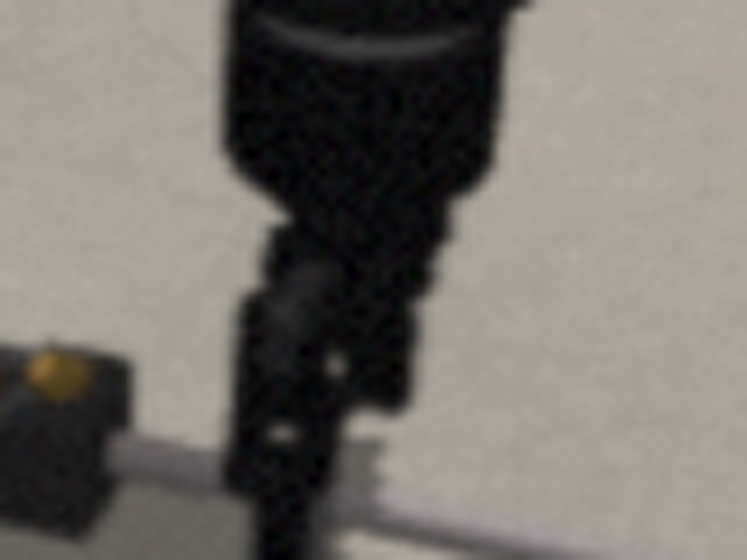

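Near fingertip ends at about row 193 (z≈0.026, open), so closed tips would be at ~13 mm. I'll go 7 mm lower and close.

Emit:
carry_out(
  targets=[
    [[0,0,7],[0,0,0],1],
    [[0,0,0],[0,0,0],0],
    [[0,0,0],[0,0,0],0],
    [[0,0,0],[0,0,0],-1],
    [[0,0,0],[0,0,0],-1],
    [[0,0,0],[0,0,0],-1],
    [[0,0,0],[0,0,0],-1],
    [[0,0,0],[0,0,0],-1],
    [[0,0,0],[0,0,0],-1],
  ],
)

```text
t: 8.3
eef_pos: [0.534, -0.1649, -0.0217]
orientation: [0.0, 0.012, 1.0, -0.0]
force: [-1.4, 0.7, 5.5]
gripper_width: 0.0116
grasp_force: 78.0
```

Emit:
carry_out(
  targets=[
    [[0,0,-8],[0,0,0],-1],
    [[0,0,-8],[0,0,0],-1],
    [[0,0,0],[0,0,0],-1],
    [[0,0,0],[0,0,0],-1],
  ],
)

```text
t: 8.8
eef_pos: [0.5338, -0.1648, -0.006]
orientation: [-0.0, 0.012, 1.0, 0.0]
force: [-0.5, -0.3, -6.9]
gripper_width: 0.0113
grasp_force: 78.2
```

```bash
python3 d.py s4 side 230 110 420 240
```

```text
[ 0.5338 -0.1648 -0.006 ] [[-1.0, 0.024, -0.0], [0.024, 1.0, 0.0], [0.0, 0.0, -1.0]]
scale 4.0
clamp_balance {'at': [296.4, 177.2], 'score': 0.6}
clamp_head {'at': [258.3, 173.7], 'score': 0.94}
[ 0.3566 -0.676  -6.7863] [-0.0298  0.0086  0.0223] 0.01120022304265643 8.95
```

View pics/s4.png

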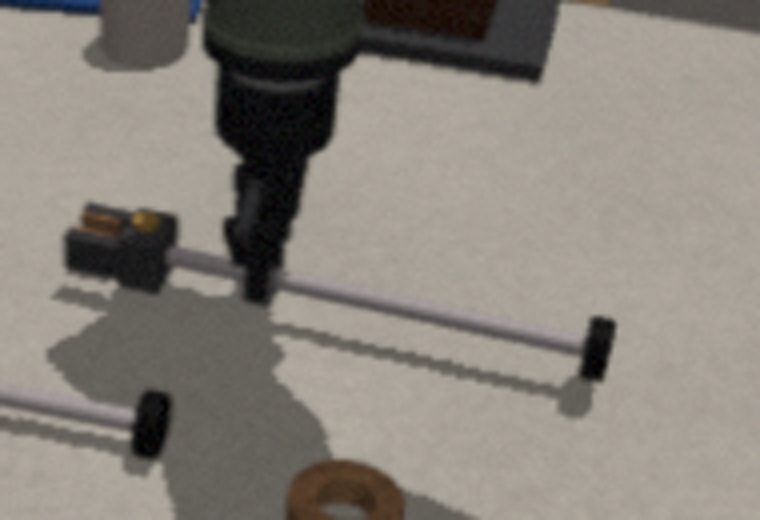

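It is lifted level and balanced (6.8 N, negligible moment), gripped at crop (258,283). Now lift higher and hold.

Emit:
carry_out(
  targets=[
    [[0,0,-15],[0,0,0],-1],
    [[0,0,-25],[0,0,0],-1],
    [[0,0,-25],[0,0,0],-1],
    [[0,0,-25],[0,0,0],-1],
    [[0,0,-25],[0,0,0],-1],
    [[0,0,-25],[0,0,0],-1],
    [[0,0,-20],[0,0,0],-1],
    [[0,0,-10],[0,0,0],-1],
    [[0,0,0],[0,0,0],-1],
    [[0,0,0],[0,0,0],-1],
    [[0,0,0],[0,0,0],-1],
    [[0,0,0],[0,0,0],-1],
  ],
)

```text
t: 10.45
eef_pos: [0.5337, -0.1649, 0.1636]
orientation: [-0.0, 0.012, 1.0, 0.0]
force: [-0.1, 0.3, -6.9]
gripper_width: 0.0112
grasp_force: 78.2
```

Emit:
carry_out(
  targets=[
    [[1,20,0],[0,0,0],-1],
    [[2,36,0],[0,0,0],-1],
    [[2,40,0],[0,0,0],-1],
    [[2,40,0],[0,0,0],-1],
    [[2,40,0],[0,0,0],-1],
    [[2,40,0],[0,0,0],-1],
    [[2,40,0],[0,0,0],-1],
    [[2,40,0],[0,0,0],-1],
    [[2,40,0],[0,0,0],-1],
    [[1,40,0],[0,0,0],-1],
    [[1,30,0],[0,0,0],-1],
    [[0,10,0],[0,0,0],-1],
  ],
)

```text
t: 11.95
eef_pos: [0.5238, 0.2542, 0.1637]
orientation: [-0.0, 0.01, 1.0, 0.0]
force: [-0.8, -0.5, -6.2]
gripper_width: 0.0115
grasp_force: 78.6
```

Emit:
carry_out(
  targets=[
    [[0,0,0],[0,0,0],-1],
    [[0,0,0],[0,0,0],-1],
    [[0,0,0],[0,0,0],-1],
  ],
)

```text
t: 12.32
eef_pos: [0.525, 0.2505, 0.1641]
orientation: [0.0, 0.013, 1.0, -0.0]
force: [-0.2, -1.4, -7.5]
gripper_width: 0.0116
grasp_force: 78.6
```

```bash
python3 d.py s5 side 120 120 400 340
```

```text
[0.525  0.2505 0.1641] [[-1.0, 0.025, 0.0], [0.025, 1.0, -0.0], [-0.0, -0.0, -1.0]]
scale 2.5454545454545454
clamp_balance {'at': [239.9, 236.3], 'score': 0.93}
clamp_head {'at': [179.8, 223.0], 'score': 0.68}
[-0.1498 -0.7923 -6.1905] [-0.0352  0.0278 -0.0148] 0.0113009523791669 12.475
```

View pics/s5.png

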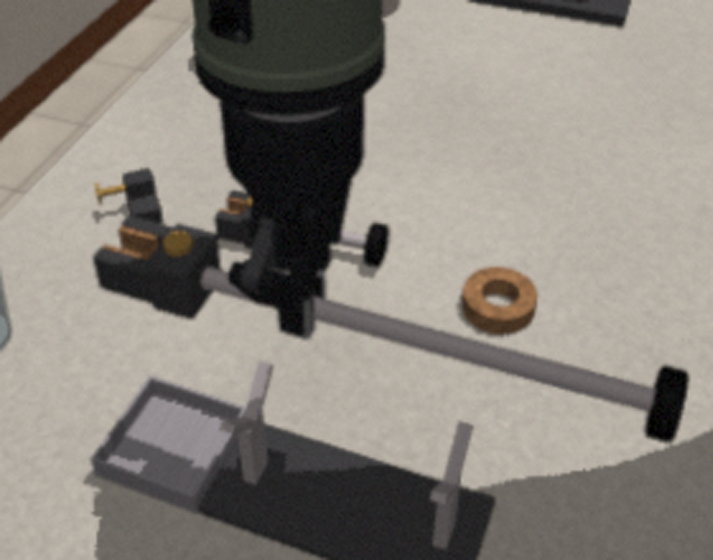

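The clamp hangs level above the rest with its head on the pan side. The head's rear is at about pixel (201,231) and the posts are near (221,280) and (298,307). I'll check x by projection.

```bash
python3 -c "
from h import *
print(proj('side',(.5225+.066,.250,.207)),'seen',(120+206/2.545,120+280/2.545))
print('headrear at z.207',at_z('side',(120+206/2.545,120+280/2.545),.207),'knob',at_z('side',(120+650/2.545,120+396/2.545),.207))
for X in((.569,.2487,.075),(.419,.2527,.075)):print('notch',(proj('side',X)-120)*2.545)
"
```

```text
[202.03365074 228.98648657] seen (200.94302554027504, 230.0196463654224)
headrear at z.207 [0.58909246 0.25276444 0.207     ] knob [0.31238022 0.25382317 0.207     ]
notch [251.57182626 414.67114872]
notch [451.57058503 478.74745916]
```

Emit:
carry_out(
  targets=[
    [[0,0,15],[0,0,0],-1],
    [[0,0,20],[0,0,0],-1],
    [[0,0,20],[0,0,0],-1],
    [[0,0,15],[0,0,0],-1],
    [[0,0,10],[0,0,0],-1],
    [[0,0,0],[0,0,0],-1],
  ],
)

```text
t: 13.22
eef_pos: [0.5246, 0.2513, 0.0834]
orientation: [-0.0, 0.012, 1.0, -0.0]
force: [0.7, -0.5, -6.4]
gripper_width: 0.0117
grasp_force: 78.6
```

Emit:
carry_out(
  targets=[
    [[0,0,10],[0,0,0],-1],
    [[0,0,10],[0,0,0],-1],
    [[0,0,8],[0,0,0],-1],
    [[0,0,4],[0,0,0],-1],
    [[0,0,3],[0,0,0],-1],
    [[0,0,0],[0,0,0],-1],
  ],
)

```text
t: 13.98
eef_pos: [0.5249, 0.2514, 0.0489]
orientation: [-0.0, 0.012, 1.0, -0.0]
force: [0.4, 0.2, -6.0]
gripper_width: 0.0112
grasp_force: 78.6
```

```bash
python3 d.py s6 side 140 170 380 350
```

```text
[0.5249 0.2514 0.0489] [[-1.0, 0.024, -0.0], [0.024, 1.0, -0.0], [0.0, -0.0, -1.0]]
scale 3.111111111111111
clamp_balance {'at': [242.6, 282.6], 'score': 0.81}
clamp_head {'at': [189.1, 266.9], 'score': 0.58}
[-0.2034  0.2424 -6.4087] [-0.0144  0.0146  0.0396] 0.011775771152392478 14.125
```

View pics/s6.png

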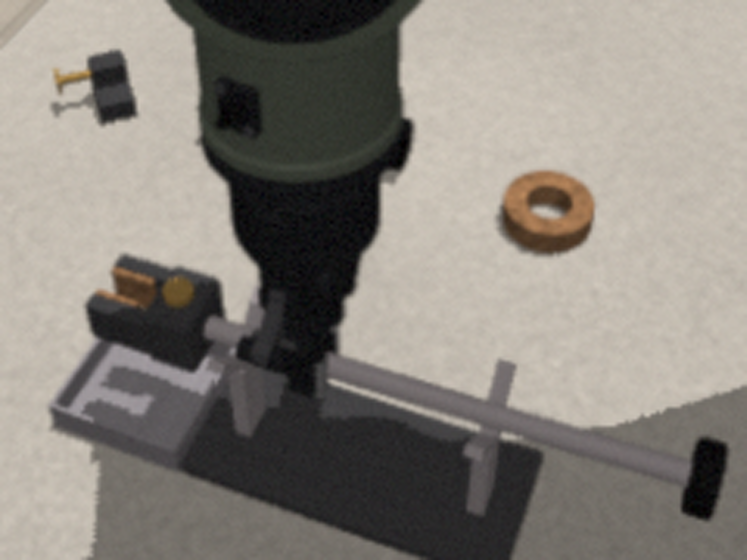

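The rod sits between the horns of both notches (crop (240,345) and (490,410)), not yet seated, with the head over the pan. Lowering slowly to contact.

Emit:
carry_out(
  targets=[
    [[0,0,2],[0,0,0],-1],
    [[0,0,2],[0,0,0],-1],
    [[0,0,1],[0,0,0],-1],
    [[0,0,0],[0,0,0],-1],
  ],
)

```text
t: 14.62
eef_pos: [0.5248, 0.2514, 0.0439]
orientation: [-0.0, 0.012, 1.0, -0.0]
force: [0.8, 0.2, -7.6]
gripper_width: 0.0113
grasp_force: 78.6
```

Emit:
carry_out(
  targets=[
    [[0,0,1],[0,0,0],-1],
    [[0,0,1],[0,0,0],-1],
    [[0,0,0],[0,0,0],-1],
  ],
)

```text
t: 15.0
eef_pos: [0.5252, 0.2521, 0.0424]
orientation: [0.0, 0.012, 1.0, 0.001]
force: [-1.4, 4.6, 2.0]
gripper_width: 0.0114
grasp_force: 79.8
```

Emit:
carry_out(
  targets=[
    [[0,1,0],[0,0,0],-1],
    [[0,0,1],[0,0,0],-1],
    [[0,0,0],[0,0,0],-1],
    [[0,0,0],[0,0,0],-1],
  ],
)

```text
t: 15.5
eef_pos: [0.5252, 0.2524, 0.042]
orientation: [0.0, 0.012, 1.0, 0.0]
force: [-5.1, -1.8, 19.1]
gripper_width: 0.0116
grasp_force: 81.9
```

Emit:
carry_out(
  targets=[
    [[0,0,-0.7],[0,0,0],-1],
    [[0,0,0],[0,0,0],-1],
    [[0,0,0],[0,0,0],-1],
  ],
)

```text
t: 15.88
eef_pos: [0.5251, 0.2524, 0.0421]
orientation: [0.0, 0.012, 1.0, 0.0]
force: [-0.9, 0.1, 10.4]
gripper_width: 0.0115
grasp_force: 80.0
```

```bash
python3 -c "
from h import *
s=read_state();print(s['eef_pos'],s['force'],s['torque'])"; python3 d.py s7 side 140 190 380 350
```

```text
[0.52513745 0.25239935 0.04208514] [-0.8813883   0.05429676 10.41463516] [ 0.01699997  0.42060827 -0.10423655]
[0.5251 0.2524 0.0421] [[-1.0, 0.024, 0.0], [0.024, 1.0, 0.0], [-0.0, 0.0, -1.0]]
scale 3.1666666666666665
clamp_balance {'at': [241.1, 288.8], 'score': 0.66}
clamp_head {'at': [187.8, 269.2], 'score': 0.8}
[-2.3383  0.0584  9.5239] [-0.0289  0.413  -0.1234] 0.01115970863964692 16.025
```

View pics/s7.png

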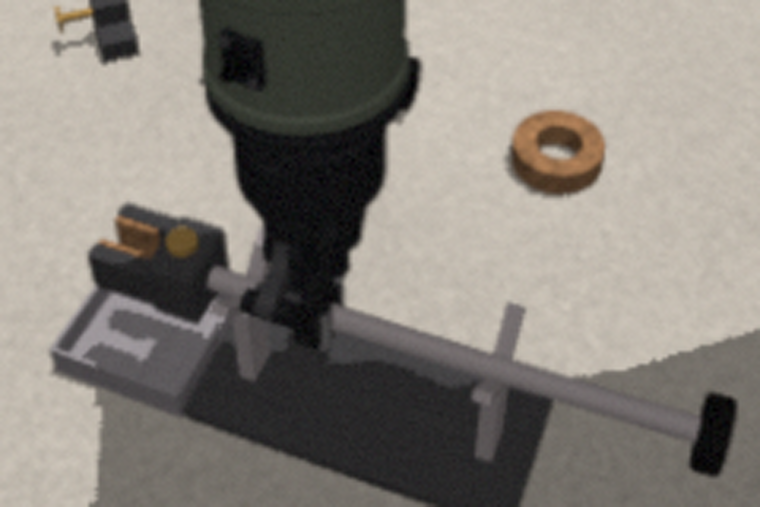

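The rod now lies down in both notches, with the head over the pan and clear of the post. Release and retreat.

Emit:
carry_out(
  targets=[
    [[0,0,0],[0,0,0],-0.5],
    [[0,0,0],[0,0,0],0],
    [[0,0,0],[0,0,0],1],
    [[0,0,0],[0,0,0],1],
    [[0,0,0],[0,0,0],1],
    [[0,0,0],[0,0,0],1],
    [[0,0,0],[0,0,0],1],
    [[0,0,-15],[0,0,0],1],
    [[0,0,-25],[0,0,0],1],
    [[0,0,-40],[0,0,0],1],
    [[0,0,-50],[0,0,0],1],
    [[0,0,-40],[0,0,0],1],
  ],
)

```text
t: 17.52
eef_pos: [0.5251, 0.2524, 0.2149]
orientation: [0.001, 0.012, 1.0, 0.001]
force: [-0.0, 0.0, -0.8]
gripper_width: 0.0852
grasp_force: 0.0
```

Emit:
carry_out(
  targets=[
    [[0,0,0],[0,0,0],1],
    [[0,0,0],[0,0,0],1],
    [[0,0,0],[0,0,0],1],
  ],
)

```text
t: 17.9
eef_pos: [0.5244, 0.2522, 0.211]
orientation: [-0.001, 0.012, 1.0, -0.0]
force: [0.0, 0.6, 0.6]
gripper_width: 0.0854
grasp_force: 0.0
```

```bash
python3 d.py s8 side 140 190 380 350
```

```text
[0.5244 0.2522 0.211 ] [[-1.0, 0.024, -0.001], [0.024, 1.0, -0.001], [0.001, -0.001, -1.0]]
scale 3.1666666666666665
clamp_balance {'at': [239.3, 289.5], 'score': 0.66}
clamp_head {'at': [190.7, 268.9], 'score': 0.67}
[ 0.2927  0.3509 -0.0513] [-0.0076  0.0337 -0.0217] 0.08515727333133752 18.05
```

View pics/s8.png

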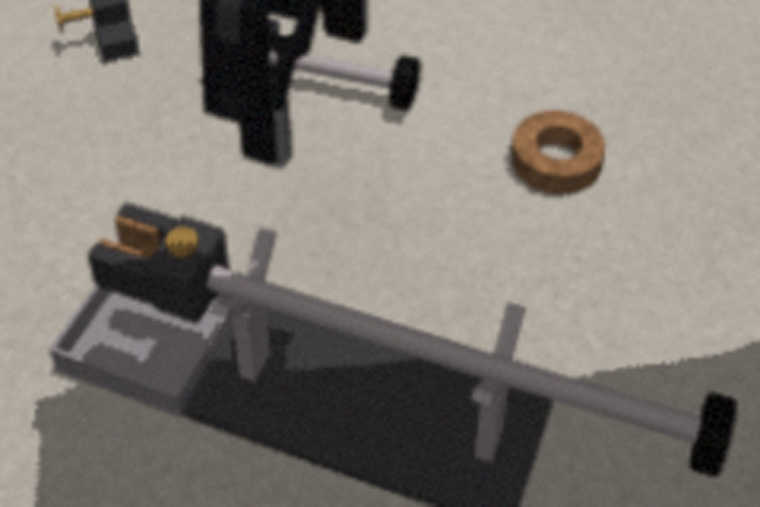

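The long clamp rests level in both notches, its head over the pan and clear of the post. The gripper is open and well above it.

```bash
python3 -c "
from bench import *
print(finish_job())"
```

```text
the job is handed in; nothing more can be done
None
```

The long clamp is lying in both notches of the draining rest with its head over the drip pan, released; the short clamp was never touched, and the job is handed in (no verdict was returned).

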